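Start the gas rig from its hand switches

TASK

Start the gas rig by pressing three of its wireless hand switches in order with the fingertips: first the valve switch (square key), then the pump switch (round key), then the logger switch (long bar key). Press each key lightly, straight down until it is in and stays in, without picking up, tipping or shoving the switch boxes. Leave the spare switch (plus-shaped key), the beaker, the jar and the screwdriver alone.

Things in the scene. Friction and masses are not known exactly. Their poses are not given: they have to be found in the camera images.
- valve_switch: the valve switch: loose grey box 68 x 68 mm, 38 mm high, 0.45 kg, on four rubber feet, with a black push key in the middle of its top: a square key, 34 x 34 mm. Origin: centre of its underside, z up; the four boxes differ only in the shape of their key.
- valve_key_top (a point): centre of the top face of the valve switch's key (a square key, 34 x 34 mm); it stands 17 mm above the box's top (55 mm above the bench) when out and goes down with the key. The key sits on a springy seat (2.5 N per mm, 6 mm of give, springs back): pressed with 3 N it sinks 1.2 mm more than its joint tells, and past fully in it yields softly. Box axes.
- valve_key (a joint): how far this key is pushed in, straight down: 0 fully out, 0.008 m fully in (9 mm still proud). It slides at about 3 N with no return spring and stays where it is left. Above 20 N is too hard. It starts out (under 0.002); it counts as in from 0.005 m.
- pump_switch: the pump switch: loose grey box 68 x 68 mm, 38 mm high, 0.45 kg, on four rubber feet, with a black push key in the middle of its top: a round key, 36 mm in diameter. Origin: centre of its underside, z up; the four boxes differ only in the shape of their key.
- pump_key_top (a point): centre of the top face of the pump switch's key (a round key, 36 mm in diameter); it stands 17 mm above the box's top (55 mm above the bench) when out and goes down with the key. The key sits on a springy seat (2.5 N per mm, 6 mm of give, springs back): pressed with 3 N it sinks 1.2 mm more than its joint tells, and past fully in it yields softly. Box axes.
- pump_key (a joint): how far this key is pushed in, straight down: 0 fully out, 0.008 m fully in (9 mm still proud). It slides at about 3 N with no return spring and stays where it is left. Above 20 N is too hard. It starts out (under 0.002); it counts as in from 0.005 m.
- logger_switch: the logger switch: loose grey box 68 x 68 mm, 38 mm high, 0.45 kg, on four rubber feet, with a black push key in the middle of its top: a long narrow bar key, 14 mm (box x) by 52 mm (box y). Origin: centre of its underside, z up; the four boxes differ only in the shape of their key.
- logger_key_top (a point): centre of the top face of the logger switch's key (a long narrow bar key, 14 mm (box x) by 52 mm (box y)); it stands 17 mm above the box's top (55 mm above the bench) when out and goes down with the key. The key sits on a springy seat (2.5 N per mm, 6 mm of give, springs back): pressed with 3 N it sinks 1.2 mm more than its joint tells, and past fully in it yields softly. Box axes.
- logger_key (a joint): how far this key is pushed in, straight down: 0 fully out, 0.008 m fully in (9 mm still proud). It slides at about 3 N with no return spring and stays where it is left. Above 20 N is too hard. It starts out (under 0.002); it counts as in from 0.005 m.
- spare_switch: the spare switch: loose grey box 68 x 68 mm, 38 mm high, 0.45 kg, on four rubber feet, with a black push key in the middle of its top: a plus-shaped (cross) key, two bars 12 x 46 mm. Origin: centre of its underside, z up; the four boxes differ only in the shape of their key.
- spare_key_top (a point): centre of the top face of the spare switch's key (a plus-shaped (cross) key, two bars 12 x 46 mm); it stands 17 mm above the box's top (55 mm above the bench) when out and goes down with the key. The key sits on a springy seat (2.5 N per mm, 6 mm of give, springs back): pressed with 3 N it sinks 1.2 mm more than its joint tells, and past fully in it yields softly. Box axes.
- spare_key (a joint): how far this key is pushed in, straight down: 0 fully out, 0.008 m fully in (9 mm still proud). It slides at about 3 N with no return spring and stays where it is left. Above 20 N is too hard. It starts out (under 0.002).
- beaker: empty glass beaker, 64 mm in diameter, 70 mm high, standing; origin at the centre of its underside
- jar: amber glass jar, 54 mm in diameter, 85 mm high, standing; origin at the centre of its underside
- screwdriver: screwdriver lying flat on the bench, under 40 mm high, beyond the switches; origin near its middle, x along it
Things that resemble listed ones, but are neither listed nor needed, are in the scene too. Leave any green, purple or yellow look-alike of the valve_switch alone.

How it is judged:
By the outcome, as a careful person would: the job done as asked, in the order asked, and still so for the second after the job is handed in, with the robot touching nothing.
It also fails if it takes over 45 s, if anything falls off the work surface, if the arm or the gripper's body presses on something with over 40 N, if the wrist force passes 120 N, or if a joint passes its speed limit or range.

ROBOT

A 7-joint arm with a two-finger parallel gripper is mounted at the origin on the work surface. World frame = base frame: x ahead of the robot, y to its left, z up, the work surface at z = 0. Lengths are in m, angles in rad, forces in N, time in s.
With the tool pointing down it reaches from about 0.425 to 0.925 m from the base axis. Payload 6.8 kg.
Tool frame: the origin (TCP) lies at the very end of the fingers, on their centre line; the grasp point (between the pads) lies 19 mm behind it; z points along the fingers, y is the line along which they close (so a half turn about z gives the same grasp; the last joint's range is limited). The gripper opens to 85 mm and grips with 20 to 120 N. Pads are 22 mm wide; open, the fingers measure 114 mm over their backs; the gripper's body (76 mm by 85 mm) begins 54 mm behind the grasp point. The pads swing forward as they close: fully open they stand 13 mm farther back than shut.
Start: joints at [-1.418, 0.477, 0.022, 1.555, -0.011, 1.109, -0.083], TCP at [0.174, 0.652, 0.203] pointing down, gripper open.
Joint ranges: [-2.96, 2.96], [-0.34, 2.1], [-1.41, 1.46], [0.24, 2.44], [-1.37, 4.51], [0.17, 1.92], [-2.96, 2.96]. Speed limits (rad/s): [2.39, 2.39, 3.14, 3.14, 3.14, 3.14, 3.14].

INTERFACE

Orientations are given as a rotation vector (axis times angle).
In Python, from bench import r gives the robot as it stands. The module is installed in compiled form; this text tells all that it offers.
- The arm moves only by the tool servo_tool, never from a script. Its argument "commands" is a list of rows, each a list of 7 numbers: the turn, a rotation vector about the world's x, y, z in degrees, then the shift along the world's x, y, z in mm, then the closure, from 0 (fully open) to 1 (shut). A call has 1 to 5 rows; each row is the pose to reach, as a shift and turn from the pose commanded when the call began; what a row does not reach only later rows make up. A row lasts 1/12 s, in which the tool goes at most 41.7 mm and 7.16 degrees, less where a joint would pass 70% of its speed; a pose out of reach is approached as far as the arm can. A call with a gripper value outside its range is refused whole. The fingers move at their own pace and stop on an object; "force" is the grip in N (left out, the last holds). Time passes only in rows, so rows that repeat a pose let the fingers close. It gives the time, the measured TCP pose, the force, the opening and the grip force at its end, in the units of the state.
- r.get_obs(): the state, without advancing time (a new reading comes with each control period).
- r.grab_frame(name): name is "scene" or "side" or "wrist"; returns (picture, depth): 400x640x3 uint8, blue, green, red; 400x640 float32, m along the optical axis (not along the pixel's ray), 0 where there is no reading.
- r.camera_info(name): a dict with "vertical_fov" (degrees; the focal length in pixels is half the picture's height over the tangent of half this angle, whatever the lens; pixels are square), "cx", "cy" (the principal point, pixels), "cam_to_world" (4x4, takes a point from camera to world coordinates); the wrist camera has in their place "T_tool_cam" (4x4, takes a point from camera to tool coordinates, whose origin is the TCP and whose axes are the flange's). Camera axes: x right, y up, looking along -z (the intrinsics and any distortion apply to the point x, -y, -z); pixel columns grow to the right and rows downward; lengths in m; the calibration is good to about 2 mm. A picture is of the moment at which its call begins: read the wrist's pose just before it. camera_info takes no time and is no camera call.
- r.hand_in(): hands the job in; it is judged then, once.
The state is a dict: "clock": time; "joints": joint angles; "qvel": joint speeds; "tau": joint torques, N m; "tcp_pos": TCP position; "orientation": TCP orientation; "contact_force": force on the tool from outside, world axes, zero at the start; "moment": the same for the moment, N m; "grip_width": finger opening in m; "gripper_force": force on a finger pad.
Only numpy, scipy, OpenCV 4.12 (cv2) and the standard library are available. Lean on these libraries where they do the work, as an engineer would, in place of code of your own. Each camera call takes 0.05 s, during which the arm holds its last target. There are 200 camera calls.

## Working session

There is one attempt and no reset: what is moved stays moved. The work goes in short steps, Python scripts to look and compute and a tool call to move; the robot and the scene stay as the last step left them, time stands still between calls to the robot, and variables do not carry over. Pictures are saved under pics/ and viewed, at most 10 in all, crops included, and the job is handed in when it is done.

Besides the shell and the picture viewer there is one more tool, called after "Call:" by a JSON object that holds its "op" and its "data", one argument or row to a line. servo_tool: Moves the arm, as the interface text tells. Its arguments: {"type":"object","properties":{"commands":{"type":"array"},"force":{"type":"number"}},"required":["commands"]}

```bash
mkdir -p pics
python3 - <<'E'
from bench import r
import cv2,numpy as np
o=r.get_obs();print({k:np.round(v,3) for k,v in o.items()})
for n in("scene","side","wrist"):
    p,d=r.grab_frame(n);cv2.imwrite(f"pics/{n}0.png",p);np.save(f"{n}0.npy",d);print(n,r.camera_info(n))
E
```

```text
{'clock': np.float64(0.0), 'joints': array([-1.418,  0.478,  0.022,  1.556, -0.011,  1.109, -0.083]), 'qvel': array([ 0.   , -0.002, -0.001, -0.   ,  0.002,  0.001, -0.002]), 'tau': array([ 0.0000e+00, -5.9644e+01,  1.6080e+00, -2.8119e+01,  1.2000e-02,
        1.0000e-02,  0.0000e+00]), 'tcp_pos': array([0.174, 0.652, 0.202]), 'orientation': array([-4.080e-01, -3.115e+00,  3.000e-03]), 'contact_force': array([ 0.292,  0.602, -0.21 ]), 'moment': array([-0.022,  0.011,  0.046]), 'gripper_force': np.float64(0.0), 'grip_width': np.float64(0.085)}
scene {'vertical_fov': 53.36991765573496, 'cx': 314.72298400031434, 'cy': 201.4318615997831, 'cam_to_world': array([[ 0.60510546, -0.58788168,  0.53688222,  1.03806447],
       [ 0.79595134,  0.46159261, -0.3916551 , -0.39166442],
       [-0.01757401,  0.66432476,  0.74723742,  0.79012036],
       [ 0.        ,  0.        ,  0.        ,  1.        ]])}
side {'vertical_fov': 47.20619854230542, 'cx': 322.2309321433485, 'cy': 203.59371412616443, 'cam_to_world': array([[ 0.73879974,  0.44482785, -0.50626389, -0.02668395],
       [-0.67356206,  0.4627342 , -0.57636032, -0.66658335],
       [-0.02211551,  0.766815  ,  0.64148707,  0.825044  ],
       [ 0.        ,  0.        ,  0.        ,  1.        ]])}
wrist {'vertical_fov': 63.27802801024615, 'cx': 320.00290786392924, 'cy': 196.02483009972562, 'T_tool_cam': array([[ 3.24371964e-04,  9.48784386e-01,  3.15924174e-01,
         8.15739739e-02],
       [ 9.99999925e-01, -3.74626946e-04,  9.83408670e-05,
        -3.62401634e-04],
       [ 2.11657987e-04,  3.15924118e-01, -9.48784436e-01,
        -1.70552523e-01],
       [ 0.00000000e+00,  0.00000000e+00,  0.00000000e+00,
         1.00000000e+00]])}
```

View pics/scene0.png

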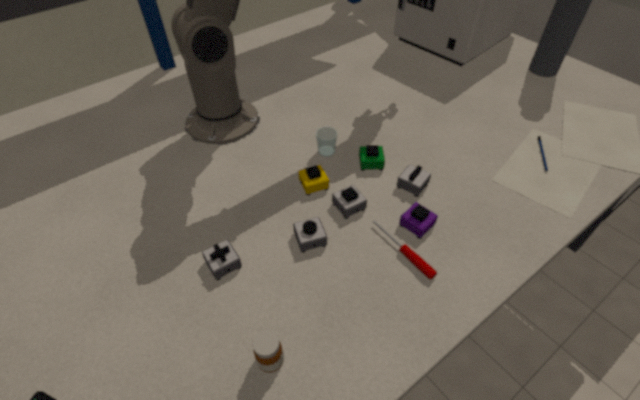

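View pics/side0.png

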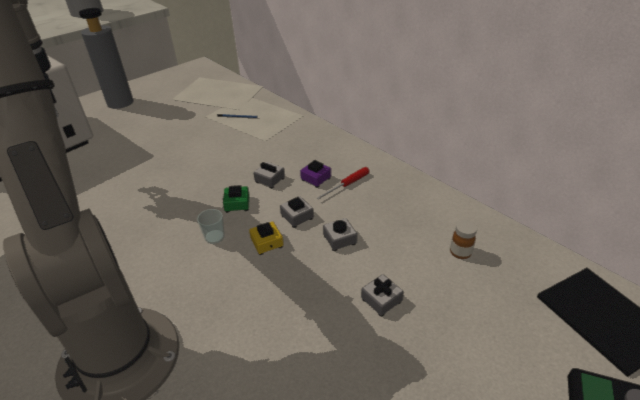

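Scene view: grey boxes are square key (350,197), round key (310,230), bar key (413,175) and plus key (221,254, the spare). The yellow (313,178), green (371,157) and purple (419,217) boxes are look-alikes. By key shape, valve = (350,197), pump = (310,230), logger = (413,175). I'll measure these in both views and confirm in one crop.

```bash
cat > h.py <<'E'
import numpy as np,cv2
from bench import r
def rays(n,uv):
    c=r.camera_info(n);f=200/np.tan(np.radians(c["vertical_fov"]/2));uv=np.atleast_2d(uv).astype(float)
    d=np.c_[(uv[:,0]-c["cx"])/f,-(uv[:,1]-c["cy"])/f,-np.ones(len(uv))]
    T=c["cam_to_world"];return T[:3,3],d@T[:3,:3].T
def plane(n,uv,z):
    o,d=rays(n,uv);return o+d*((z-o[2])/d[:,2])[:,None]
def cloud(n,uv,dep):
    o,d=rays(n,uv);return o+d*dep[:,None]
E
python3 - <<'E'
from h import *
S={"scene":dict(valve=(350,197),pump=(310,230),logger=(413,176),spare=(221,254),yellow=(313,174),green=(371,153),purple=(419,214)),
"side":dict(valve=(296,205),pump=(340,229),logger=(268,168),spare=(382,288),yellow=(265,231),green=(235,192),purple=(316,167))}
for n in S:
    p=cv2.imread(f"pics/{n}0.png");D=np.load(f"{n}0.npy")
    for k,(u,v) in S[n].items():
        w=20;U,V=np.meshgrid(np.arange(u-w,u+w+1),np.arange(v-w,v+w+1));uv=np.c_[U.ravel(),V.ravel()]
        dark=p[uv[:,1],uv[:,0]].max(1)<45
        P=cloud(n,uv,D[uv[:,1],uv[:,0]]);m=dark&(P[:,2]>.0505)&(P[:,2]<.065)
        q=plane(n,uv[m],.055); box=(P[:,2]>.03)&(P[:,2]<.046)
        rc=cv2.minAreaRect((q[:,:2]*1000).astype(np.float32))
        print(n,k,m.sum(),"z",np.round(np.median(P[m,2]),4),"mean",q[:,:2].mean(0).round(4),"rect",np.round(rc[0],1),np.round(rc[1],1),round(rc[2],1))
p=cv2.imread("pics/scene0.png")[130:280,190:450]
cv2.imwrite("pics/crop.png",cv2.resize(np.clip(p*1.6,0,255).astype(np.uint8),None,fx=3,fy=3,interpolation=cv2.INTER_CUBIC))
P=plane("scene",[(327,150),(268,368),(378,228),(435,272)],0);print(P.round(3))
E
```

```text
scene valve 113 z 0.0538 mean [0.5417 0.0778] rect [541.7  77.6] [31.  30.5] 85.7
scene pump 104 z 0.053 mean [ 0.5648 -0.0642] rect [564.7 -63.4] [25.8 32.7] 53.8
scene logger 48 z 0.0535 mean [0.5914 0.2635] rect [591.5 263.6] [ 9.8 47.5] 16.7
scene spare 124 z 0.0535 mean [ 0.4988 -0.2656] rect [ 499.2 -266.6] [32.9 35.5] 40.1
scene yellow 104 z 0.0542 mean [0.4209 0.0541] rect [420.5  54.2] [32.8 33.4] 74.4
scene green 90 z 0.0545 mean [0.454 0.236] rect [455.  234.9] [32.1 33.8] 54.3
scene purple 136 z 0.0546 mean [0.6927 0.1721] rect [692.7 172.6] [31.5 33. ] 9.7
side valve 94 z 0.0541 mean [0.5334 0.077 ] rect [533.3  76.5] [34.5 30.3] 82.1
side pump 89 z 0.0532 mean [ 0.5563 -0.0658] rect [555.1 -66.8] [32.9 27.4] 46.2
side logger 37 z 0.054 mean [0.5829 0.2619] rect [582.3 261.4] [13.3 50.2] 10.5
side spare 145 z 0.0536 mean [ 0.4895 -0.2678] rect [ 488.9 -268. ] [36.  32.4] 41.2
side yellow 117 z 0.0545 mean [0.4135 0.0545] rect [413.6  54. ] [34.6 30.7] 70.6
side green 90 z 0.0545 mean [0.4472 0.2355] rect [447.5 235.4] [34.9 30.1] 56.6
side purple 73 z 0.0541 mean [0.6852 0.1702] rect [684.3 169.8] [33.9 33.8] 6.8
[[ 0.329  0.176  0.   ]
 [ 0.759 -0.311  0.   ]
 [ 0.639  0.093  0.   ]
 [ 0.811  0.108  0.   ]]
```

View pics/crop.png

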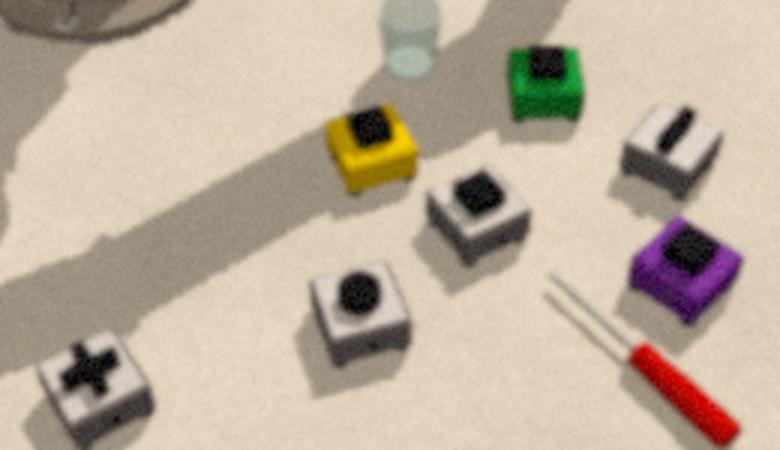

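The crop confirms it: grey with square key is the valve, grey with round key is the pump, grey with bar key is the logger, and the plus key is the spare. Averaging the two opposed views cancels the bias from the key sides. That gives valve (538,77), pump (560,-65) and logger (587,263) mm. Now moving towards the valve with the fingers closing.

Call:
{"op": "servo_tool", "data": {
  "commands": [
    [0, 0, 0, 21, -34, 0, 1],
    [0, 0, 0, 43, -67, 0, 1],
    [0, 0, 0, 64, -101, 0, 1],
    [0, 0, 0, 86, -135, 0, 1],
    [0, 0, 0, 107, -169, 0, 1]
  ],
  "force": 40
}}

```text
clock: 0.57
tcp_pos: [0.2818, 0.4812, 0.2028]
orientation: [-0.408, -3.115, 0.001]
contact_force: [0.9, 0.3, -0.0]
grip_width: 0.0256
gripper_force: 0.0
```

Call:
{"op": "servo_tool", "data": {
  "commands": [
    [0, 0, 0, 21, -34, 0, 1],
    [0, 0, 0, 43, -67, 0, 1],
    [0, 0, 0, 64, -101, 0, 1],
    [0, 0, 0, 86, -135, 0, 1],
    [0, 0, 0, 107, -169, 0, 1]
  ]
}}

```text
clock: 0.98
tcp_pos: [0.3887, 0.3123, 0.2031]
orientation: [0.409, 3.115, 0.0]
contact_force: [1.7, -0.1, -0.2]
grip_width: 0.0002
gripper_force: 0.0
```

Call:
{"op": "servo_tool", "data": {
  "commands": [
    [0, 0, 0, 21, -34, 0, 1],
    [0, 0, 0, 43, -67, 0, 1],
    [0, 0, 0, 64, -101, 0, 1],
    [0, 0, 0, 86, -135, 0, 1],
    [0, 0, 0, 86, -135, 0, 1]
  ]
}}

```text
clock: 1.4
tcp_pos: [0.4779, 0.1707, 0.2034]
orientation: [0.426, 3.11, -0.004]
contact_force: [-0.2, -0.1, 0.1]
grip_width: -0.0003
gripper_force: 0.0
```

```bash
cat >> h.py <<'E'
from scipy.spatial.transform import Rotation as Ro
def wrist(name):
    o=r.get_obs();p,D=r.grab_frame("wrist");cv2.imwrite(f"pics/{name}.png",p)
    c=r.camera_info("wrist");T=np.eye(4);T[:3,:3]=Ro.from_rotvec(o["orientation"]).as_matrix();T[:3,3]=o["tcp_pos"];T=T@c["T_tool_cam"]
    f=200/np.tan(np.radians(c["vertical_fov"]/2));V,U=np.mgrid[:400,:640]
    d=np.stack([(U-c["cx"])/f,-(V-c["cy"])/f,-np.ones(U.shape)],-1)@T[:3,:3].T
    P=T[:3,3]+d*D[...,None]
    m=((p.max(2)<50)&(P[...,2]>.04)&(P[...,2]<.065)&(D>0)).astype(np.uint8)
    n,L,st,ce=cv2.connectedComponentsWithStats(m)
    print("tcp",o["tcp_pos"].round(4),"F",o["contact_force"].round(1),"q",o["joints"].round(2))
    for i in range(1,n):
        if st[i,4]<150: continue
        k=L==i;z=P[k][:,2];zt=np.percentile(z,75);k&=(P[...,2]>zt-.004)
        q=T[:3,3]+d[k]*((zt-T[2,3])/d[k][:,2])[:,None]
        rc=cv2.minAreaRect((q[:,:2]*1000).astype(np.float32))
        print("px",ce[i].round(),"z",zt.round(4),"mean",(q[:,:2].mean(0)*1000).round(1),np.round(rc[0],1),np.round(rc[1],1),round(rc[2],1))
E
python3 -c "
from h import *
wrist('w1')"
```

```text
tcp [0.4779 0.1707 0.2034] F [-0.2 -0.1  0.1] q [-0.72  0.2   0.29  1.97 -0.06  0.98  0.9 ]
px [382. 124.] z 0.0553 mean [448.  240.9] [448.4 240.7] [32.3 32.2] 53.1
px [197. 142.] z 0.0553 mean [415.2  61.1] [415.6  60.9] [33.4 31.4] 74.4
px [432. 237.] z 0.054 mean [582.9 268.6] [582.7 268.1] [12.1 48.1] 15.1
px [259. 240.] z 0.0544 mean [534.1  84.9] [534.3  84.9] [33.2 31.8] 82.9
px [150. 286.] z 0.0534 mean [557.3 -57.4] [557.5 -57.5] [31.4 36.1] 28.2
```

View pics/w1.png

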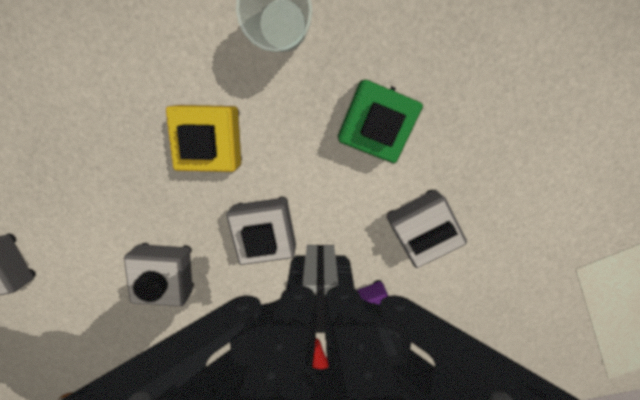

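Wrist view: valve key at px (259,240), pump (150,286), logger (432,237), with the finger tips at (320,280). It differs from the fixed views by about 7 mm in y, possibly because the arm was still settling, so I'll repeat it at rest.

Call:
{"op": "servo_tool", "data": {
  "commands": [
    [0, 0, 0, 0, 0, 0, 1],
    [0, 0, 0, 0, 0, 0, 1]
  ]
}}

```text
clock: 1.62
tcp_pos: [0.4733, 0.1803, 0.2029]
orientation: [-0.406, -3.115, -0.0]
contact_force: [0.1, -0.3, -1.4]
grip_width: 0.0001
gripper_force: 0.0
```

```bash
python3 -c "
from h import *
print(r.get_obs()['qvel'].round(3));wrist('w2');print(r.get_obs()['orientation'])"
```

```text
[-0.015 -0.001 -0.01  -0.     0.001  0.     0.003]
tcp [0.4733 0.1803 0.2029] F [ 0.1 -0.3 -1.4] q [-0.73  0.2   0.27  1.97 -0.07  0.98  0.89]
px [373. 133.] z 0.0553 mean [448.1 241. ] [448.3 241. ] [32.2 32.1] 53.5
px [189. 148.] z 0.0553 mean [415.2  61.2] [415.4  61.2] [33.7 31.9] 74.0
px [250. 246.] z 0.0544 mean [534.1  85. ] [534.1  85. ] [33.2 32.5] 83.5
px [423. 245.] z 0.0539 mean [582.9 268.7] [582.6 268.2] [13.2 48. ] 14.6
px [141. 291.] z 0.0535 mean [557.2 -57.4] [557.2 -57.3] [31.9 35.3] 20.0
[-4.04496367e-01 -3.11479208e+00 -3.78764469e-04]
```

Run:
```python
from h import *
o=r.get_obs();R=Ro.from_rotvec(o["orientation"]).as_matrix();t=o["tcp_pos"]
print("tool axes\n",R.round(3))
p,D=r.grab_frame("wrist");c=r.camera_info("wrist");f=200/np.tan(np.radians(c["vertical_fov"]/2))
V,U=np.mgrid[:400,:640];d=np.stack([(U-c["cx"])/f,-(V-c["cy"])/f,-np.ones(U.shape)],-1)
Q=(d*D[...,None])@c["T_tool_cam"][:3,:3].T+c["T_tool_cam"][:3,3]
for v in range(240,300,6): print(v,[tuple((Q[v,u]*1000).round(0).astype(int)) for u in (310,330)])
for n in("scene","side"):
    p,D=r.grab_frame(n);cv2.imwrite(f"pics/{n}1.png",p)
    uv=np.c_[U.ravel(),V.ravel()];W=cloud(n,uv,D.ravel());X=(W-t)@R
    k=(np.abs(X[:,0])<.04)&(np.abs(X[:,1])<.05)&(X[:,2]<.02)&(X[:,2]>-.06)&(D.ravel()>0)
    X=X[k]*1000;print(n,k.sum(),"max tool z",np.percentile(X[:,2],[50,90,98,100]).round(1))
    for a,b in((-8,5),(-16,-8),(-30,-16)):
        s=X[(X[:,2]>=a)&(X[:,2]<b)];
        if len(s): print(a,b,len(s),s[:,:2].min(0).round(1),s[:,:2].max(0).round(1))
    T=c=r.camera_info(n);M=c["cam_to_world"];q=(t-M[:3,3])@M[:3,:3];ff=200/np.tan(np.radians(c["vertical_fov"]/2))
    u,v=c["cx"]+ff*q[0]/-q[2],c["cy"]+ff*q[1]/q[2];print("TCP px",u,v)
    s=cv2.resize(p[int(v)-40:int(v)+40,int(u)-40:int(u)+40],None,fx=5,fy=5,interpolation=cv2.INTER_CUBIC)
    u0,v0=(u-int(u)+40+.5)*5,(v-int(v)+40+.5)*5;cv2.circle(s,(int(u0),int(v0)),4,(0,0,255),1);cv2.imwrite(f"pics/tip_{n}.png",np.clip(s*2.,0,255).astype(np.uint8))
cv2.imwrite("pics/tips.png",np.hstack([cv2.imread("pics/tip_scene.png"),cv2.imread("pics/tip_side.png")]))
```

```text
tool axes
 [[-0.967  0.255 -0.001]
 [ 0.255  0.967  0.   ]
 [ 0.001  0.    -1.   ]]
240 [(np.int64(-102), np.int64(-13), np.int64(203)), (np.int64(-101), np.int64(12), np.int64(202))]
246 [(np.int64(11), np.int64(-5), np.int64(-33)), (np.int64(11), np.int64(4), np.int64(-33))]
252 [(np.int64(11), np.int64(-5), np.int64(-38)), (np.int64(11), np.int64(4), np.int64(-39))]
258 [(np.int64(11), np.int64(-5), np.int64(-45)), (np.int64(11), np.int64(4), np.int64(-44))]
264 [(np.int64(11), np.int64(-5), np.int64(-50)), (np.int64(11), np.int64(4), np.int64(-49))]
270 [(np.int64(12), np.int64(-4), np.int64(-55)), (np.int64(11), np.int64(4), np.int64(-54))]
276 [(np.int64(11), np.int64(-4), np.int64(-59)), (np.int64(11), np.int64(4), np.int64(-58))]
282 [(np.int64(11), np.int64(-4), np.int64(-63)), (np.int64(11), np.int64(3), np.int64(-63))]
288 [(np.int64(12), np.int64(-4), np.int64(-68)), (np.int64(10), np.int64(3), np.int64(-65))]
294 [(np.int64(13), np.int64(-4), np.int64(-73)), (np.int64(12), np.int64(3), np.int64(-72))]
scene 129 max tool z [-45.7 -34.8 -31.  -29.4]
-30 -16 1 [-4.2 -6.9] [-4.2 -6.9]
TCP px 365.82303208909855 116.52829961602521
side 106 max tool z [-46.3 -32.7 -29.  -27.8]
-30 -16 6 [-12.7  -8.9] [ 0.7 -3.7]
TCP px 246.94717489130377 148.46117891243003
```

View pics/tips.png

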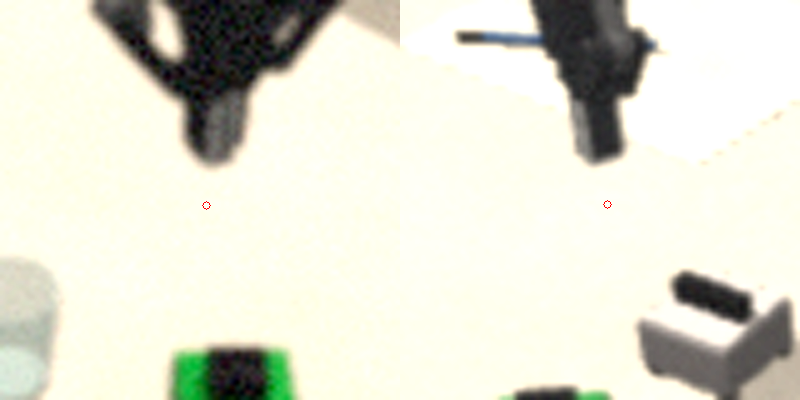

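In both crops the real finger end (213,160 and 597,160) sits about 30 mm above the stated TCP mark (206,205 and 607,205). The wrist depth agrees, with the finger end at tool z ≈ -31 mm. So I can't trust TCP height for contact and will descend by force. I'll hover over the valve at a height that is safe either way and check the tip against the key there.

Call:
{"op": "servo_tool", "data": {
  "commands": [
    [0, 0, 0, 20, -32, -20, 1],
    [0, 0, 0, 40, -64, -45, 1],
    [0, 0, 0, 62, -98, -75, 1],
    [0, 0, 0, 62, -98, -103, 1],
    [0, 0, 0, 62, -98, -123, 1]
  ]
}}

```text
clock: 2.23
tcp_pos: [0.5363, 0.0778, 0.0775]
orientation: [-0.414, -3.113, 0.004]
contact_force: [-0.8, 0.3, -0.1]
grip_width: 0.0003
gripper_force: 0.0
```

Call:
{"op": "servo_tool", "data": {
  "commands": [
    [0, 0, 0, 0, 0, 0, 1],
    [0, 0, 0, 0, 0, 0, 1],
    [0, 0, 0, 0, 0, 0, 1]
  ]
}}

```text
clock: 2.48
tcp_pos: [0.5367, 0.0825, 0.0813]
orientation: [0.406, 3.114, 0.002]
contact_force: [0.8, 0.2, 0.7]
grip_width: -0.0001
gripper_force: 0.0
```

```bash
cat >> h.py <<'E'
def tips(key,name,up=.031):
    """key: xy of key per camera {cam:(x,y)}; compares finger tip cloud (fixed cams) with the key"""
    o=r.get_obs();t=o["tcp_pos"];out=[]
    R=Ro.from_rotvec(o["orientation"]).as_matrix();print("tcp",t.round(4),"F",o["contact_force"].round(1))
    for n in("scene","side"):
        p,D=r.grab_frame(n);c=r.camera_info(n);M=c["cam_to_world"];ff=200/np.tan(np.radians(c["vertical_fov"]/2))
        def pj(P):
            q=(P-M[:3,3])@M[:3,:3];return np.array([c["cx"]+ff*q[0]/-q[2],c["cy"]+ff*q[1]/q[2]])
        a=pj(t+[0,0,up]);k=pj(np.array([*key,.055]));u,v=a.astype(int);print(n,"tip px",a.round(1),"key px",k.round(1))
        s=cv2.resize(p[v-40:v+40,u-40:u+40],None,fx=5,fy=5,interpolation=cv2.INTER_CUBIC);s=np.clip(s*2.,0,255).astype(np.uint8)
        for w,col in((a,(0,0,255)),(k,(255,128,0))):
            cv2.circle(s,tuple(((w-[u,v]+40.5)*5).astype(int)),4,col,2)
        V,U=np.mgrid[:400,:640];W=cloud(n,np.c_[U.ravel(),V.ravel()],D.ravel());X=(W-t)@R
        m=(np.abs(X[:,0])<.03)&(np.abs(X[:,1])<.03)&(X[:,2]<-.025)&(X[:,2]>-.05)&(D.ravel()>0)
        print(" tip cloud tool x,y range",(X[m,:2].min(0)*1000).round(1),(X[m,:2].max(0)*1000).round(1),"zmax",(X[m,2].max()*1000).round(1))
        out.append(s)
    cv2.imwrite(f"pics/{name}.png",np.hstack(out))
E
python3 -c "
from h import *
wrist('w3');tips((.5375,.0774),'t1')"
```

```text
tcp [0.5367 0.0825 0.0813] F [0.8 0.2 0.7] q [-0.5   0.43  0.3   2.   -0.18  0.74  1.21]
px [225.  32.] z 0.0553 mean [416.6  59.9] [417.   59.6] [33.7 32.3] 74.4
px [553.  19.] z 0.055 mean [456.  236.6] [458.  235.5] [39.8 21.3] 75.2
px [320. 213.] z 0.0543 mean [534.4  83.1] [534.8  82.9] [31.6 32.9] 83.2
px [602. 213.] z 0.0537 mean [584. 264.] [583.9 264. ] [15.  46.7] 15.1
px [141. 288.] z 0.0533 mean [557.4 -57.8] [557.9 -57.9] [32.8 36.8] 28.4
px [492. 341.] z 0.0537 mean [672.6 185.8] [672.6 187.6] [20.7  9.3] 42.2
tcp [0.5371 0.0826 0.0818] F [-0.9  0.5 -0.1]
scene tip px [350.4 175.2] key px [347.8 192.5]
 tip cloud tool x,y range [-13.3 -15.3] [ 4.2 13.6] zmax -26.1
side tip px [294.  183.6] key px [296.8 201.8]
 tip cloud tool x,y range [-11.4 -17.5] [10.5  2.9] zmax -28.1
```

View pics/t1.png

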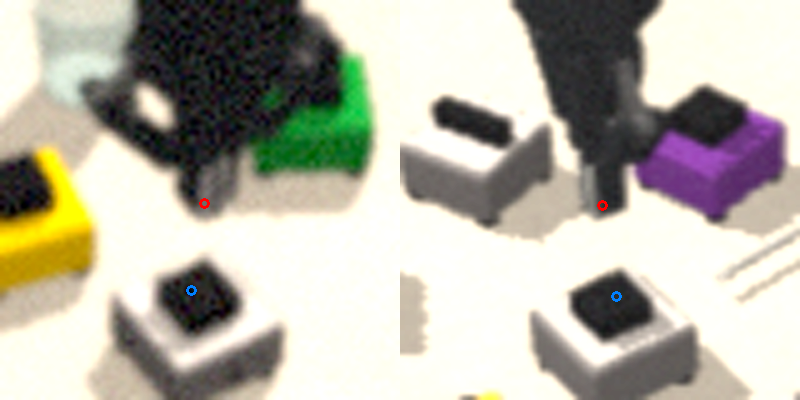

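The tip (208,205 / 603,205) is directly over the square key (198,290 / 612,298), within about 3 mm of centre. The tip is at the TCP's xy but about 31 mm higher. Descending carefully on force.

Call:
{"op": "servo_tool", "data": {
  "commands": [
    [0, 0, 0, 0, 0, -8, 1],
    [0, 0, 0, 0, 0, -15, 1],
    [0, 0, 0, 0, 0, -20, 1],
    [0, 0, 0, 0, 0, -20, 1]
  ]
}}

```text
clock: 2.97
tcp_pos: [0.535, 0.0811, 0.0588]
orientation: [-0.408, -3.113, 0.001]
contact_force: [0.6, -0.5, 0.4]
grip_width: -0.0001
gripper_force: 0.0
```

Call:
{"op": "servo_tool", "data": {
  "commands": [
    [0, 0, 0, 0, 0, -4, 1],
    [0, 0, 0, 0, 0, -8, 1],
    [0, 0, 0, 0, 0, -8, 1]
  ]
}}

```text
clock: 3.22
tcp_pos: [0.5355, 0.081, 0.0513]
orientation: [-0.409, -3.114, 0.001]
contact_force: [-0.4, 0.1, -0.6]
grip_width: -0.0001
gripper_force: 0.0
```

Call:
{"op": "servo_tool", "data": {
  "commands": [
    [0, 0, 0, 0, 0, -4, 1],
    [0, 0, 0, 0, 0, -8, 1],
    [0, 0, 0, 0, 0, -8, 1]
  ]
}}

```text
clock: 3.47
tcp_pos: [0.5355, 0.0811, 0.0433]
orientation: [-0.408, -3.114, 0.001]
contact_force: [-1.3, -0.7, 0.6]
grip_width: 0.0
gripper_force: 0.0
```

Call:
{"op": "servo_tool", "data": {
  "commands": [
    [0, 0, 0, 0, 0, -4, 1],
    [0, 0, 0, 0, 0, -8, 1],
    [0, 0, 0, 0, 0, -8, 1],
    [0, 0, 0, 0, 0, -8, 1]
  ]
}}

```text
clock: 3.8
tcp_pos: [0.5358, 0.0811, 0.0358]
orientation: [-0.408, -3.114, 0.0]
contact_force: [-0.2, -0.2, 0.3]
grip_width: 0.0001
gripper_force: 0.0
```

Call:
{"op": "servo_tool", "data": {
  "commands": [
    [0, 0, 0, 0, 0, -3, 1],
    [0, 0, 0, 0, 0, -6, 1],
    [0, 0, 0, 0, 0, -6, 1],
    [0, 0, 0, 0, 0, -6, 1]
  ]
}}

```text
clock: 4.13
tcp_pos: [0.5359, 0.0812, 0.0299]
orientation: [-0.408, -3.114, 0.0]
contact_force: [-0.1, -0.0, 0.3]
grip_width: -0.0001
gripper_force: 0.0
```

Call:
{"op": "servo_tool", "data": {
  "commands": [
    [0, 0, 0, 0, 0, -2, 1],
    [0, 0, 0, 0, 0, -3, 1],
    [0, 0, 0, 0, 0, -3, 1]
  ]
}}

```text
clock: 4.38
tcp_pos: [0.5359, 0.0811, 0.0269]
orientation: [-0.408, -3.115, 0.0]
contact_force: [-0.4, -0.3, -0.9]
grip_width: -0.0003
gripper_force: 0.0
```

Call:
{"op": "servo_tool", "data": {
  "commands": [
    [0, 0, 0, 0, 0, -2, 1],
    [0, 0, 0, 0, 0, -2, 1]
  ]
}}

```text
clock: 4.55
tcp_pos: [0.5362, 0.0812, 0.0251]
orientation: [0.409, 3.115, 0.0]
contact_force: [-0.5, 0.6, 2.5]
grip_width: 0.0001
gripper_force: 1.2
```

Call:
{"op": "servo_tool", "data": {
  "commands": [
    [0, 0, 0, 0, 0, -2, 1],
    [0, 0, 0, 0, 0, -2, 1]
  ]
}}

```text
clock: 4.72
tcp_pos: [0.5362, 0.0812, 0.0231]
orientation: [0.409, 3.115, 0.0]
contact_force: [-1.1, -0.5, 2.3]
grip_width: -0.0
gripper_force: 1.4
```

Call:
{"op": "servo_tool", "data": {
  "commands": [
    [0, 0, 0, 0, 0, -2, 1],
    [0, 0, 0, 0, 0, -2, 1]
  ]
}}

```text
clock: 4.88
tcp_pos: [0.5362, 0.0812, 0.021]
orientation: [0.408, 3.115, 0.0]
contact_force: [-0.2, -0.0, 2.0]
grip_width: -0.0003
gripper_force: 1.4
```

Contact at TCP z ≈ 0.026, and the key is sliding at about 2–3 N. Pressing on until the force rises at the end of travel.

Call:
{"op": "servo_tool", "data": {
  "commands": [
    [0, 0, 0, 0, 0, -2, 1],
    [0, 0, 0, 0, 0, -2, 1]
  ]
}}

```text
clock: 5.05
tcp_pos: [0.5362, 0.0812, 0.0189]
orientation: [0.409, 3.115, 0.0]
contact_force: [-0.1, -0.4, 3.0]
grip_width: -0.0
gripper_force: 1.4
```

Call:
{"op": "servo_tool", "data": {
  "commands": [
    [0, 0, 0, 0, 0, -2, 1],
    [0, 0, 0, 0, 0, -2, 1]
  ]
}}

```text
clock: 5.22
tcp_pos: [0.5362, 0.0812, 0.017]
orientation: [0.408, 3.115, 0.0]
contact_force: [-0.7, 0.8, 3.6]
grip_width: 0.0001
gripper_force: 2.2
```

Call:
{"op": "servo_tool", "data": {
  "commands": [
    [0, 0, 0, 0, 0, -1, 1],
    [0, 0, 0, 0, 0, -1, 1]
  ]
}}

```text
clock: 5.38
tcp_pos: [0.5362, 0.0812, 0.0162]
orientation: [0.409, 3.115, 0.0]
contact_force: [-1.0, -1.2, 6.4]
grip_width: -0.0
gripper_force: 3.1
```

Force has risen past sliding, so the valve key is fully in. Lifting straight up and going to the pump at (559,-61).

Call:
{"op": "servo_tool", "data": {
  "commands": [
    [0, 0, 0, 0, 0, 15, 1],
    [0, 0, 0, 0, 0, 40, 1],
    [0, 0, 0, 2, -10, 64, 1],
    [0, 0, 0, 7, -45, 64, 1],
    [0, 0, 0, 13, -80, 64, 1]
  ]
}}

```text
clock: 5.8
tcp_pos: [0.5499, 0.0025, 0.0813]
orientation: [0.401, 3.114, 0.003]
contact_force: [0.5, -0.8, -0.0]
grip_width: 0.0001
gripper_force: 0.0
```

Call:
{"op": "servo_tool", "data": {
  "commands": [
    [0, 0, 0, 5, -31, 0, 1],
    [0, 0, 0, 10, -62, 0, 1],
    [0, 0, 0, 10, -62, 0, 1],
    [0, 0, 0, 10, -62, 0, 1],
    [0, 0, 0, 10, -62, 0, 1]
  ]
}}

```text
clock: 6.22
tcp_pos: [0.5586, -0.0602, 0.0796]
orientation: [-0.408, -3.114, -0.001]
contact_force: [-0.3, -0.1, 0.4]
grip_width: -0.0
gripper_force: 0.0
```

```bash
python3 -c "
from h import *
wrist('w4');tips((.561,-.0625),'t2')"
```

```text
tcp [ 0.5586 -0.0602  0.0796] F [-0.3 -0.1  0.4] q [-0.25  0.46  0.31  1.95 -0.2   0.76  1.49]
px [531. 126.] z 0.047 mean [535.   80.9] [535.4  80.7] [33.8 32.5] 83.1
px [ 14. 204.] z 0.0536 mean [ 498.9 -251.6] [ 502.  -250.3] [18.4 37.8] 57.8
px [320. 216.] z 0.0535 mean [557.3 -60.2] [557.9 -60.4] [32.8 33.8] 75.1
tcp [ 0.5586 -0.0594  0.0796] F [-0.4  0.4 -0.2]
scene tip px [308.6 208.6] key px [308.9 225.3]
 tip cloud tool x,y range [-13.6 -14.7] [ 4.5 12.9] zmax -27.6
side tip px [338.5 206.3] key px [340.  223.5]
 tip cloud tool x,y range [ -7.8 -16.4] [11.8  6.6] zmax -26.2
```

View pics/t2.png

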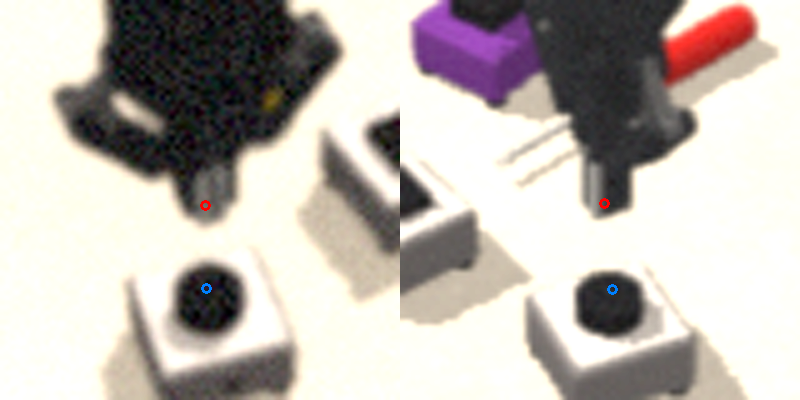

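The tip (206,207 / 604,205) is centred over the round key (208,292 / 610,295). The wrist depth shows the valve key at 0.047, so it is fully in. Pressing the pump.

Call:
{"op": "servo_tool", "data": {
  "commands": [
    [0, 0, 0, 0, 0, -18, 1],
    [0, 0, 0, 0, 0, -36, 1],
    [0, 0, 0, 0, 0, -46, 1],
    [0, 0, 0, 0, 0, -50, 1],
    [0, 0, 0, 0, 0, -50, 1]
  ]
}}

```text
clock: 6.78
tcp_pos: [0.5583, -0.0601, 0.0292]
orientation: [-0.407, -3.113, 0.0]
contact_force: [-0.1, -0.5, 0.2]
grip_width: -0.0
gripper_force: 0.0
```

Call:
{"op": "servo_tool", "data": {
  "commands": [
    [0, 0, 0, 0, 0, -2, 1],
    [0, 0, 0, 0, 0, -4, 1],
    [0, 0, 0, 0, 0, -6, 1],
    [0, 0, 0, 0, 0, -6, 1]
  ]
}}

```text
clock: 7.12
tcp_pos: [0.5597, -0.0608, 0.0245]
orientation: [0.408, 3.114, 0.0]
contact_force: [1.0, 0.0, 1.5]
grip_width: 0.0002
gripper_force: 1.0
```

Call:
{"op": "servo_tool", "data": {
  "commands": [
    [0, 0, 0, 0, 0, -1, 1],
    [0, 0, 0, 0, 0, -3, 1],
    [0, 0, 0, 0, 0, -4, 1],
    [0, 0, 0, 0, 0, -4, 1]
  ]
}}

```text
clock: 7.45
tcp_pos: [0.5597, -0.0608, 0.0202]
orientation: [0.408, 3.114, 0.0]
contact_force: [1.2, 0.6, 2.9]
grip_width: 0.0003
gripper_force: 1.4
```

Call:
{"op": "servo_tool", "data": {
  "commands": [
    [0, 0, 0, 0, 0, -1, 1],
    [0, 0, 0, 0, 0, -2, 1],
    [0, 0, 0, 0, 0, -3, 1],
    [0, 0, 0, 0, 0, -3, 1]
  ]
}}

```text
clock: 7.78
tcp_pos: [0.5596, -0.0608, 0.0172]
orientation: [0.408, 3.114, 0.0]
contact_force: [2.5, -0.4, 3.9]
grip_width: 0.0003
gripper_force: 2.0
```

Call:
{"op": "servo_tool", "data": {
  "commands": [
    [0, 0, 0, 0, 0, -1, 1],
    [0, 0, 0, 0, 0, -1, 1]
  ]
}}

```text
clock: 7.95
tcp_pos: [0.5596, -0.0608, 0.0163]
orientation: [0.408, 3.114, 0.0]
contact_force: [1.4, 1.2, 5.2]
grip_width: 0.0001
gripper_force: 3.0
```

The pump is in: force rose to 5 N at the same depth as the valve. Lifting and going to the logger at (585,266).

Call:
{"op": "servo_tool", "data": {
  "commands": [
    [0, 0, 0, 0, 0, 15, 1],
    [0, 0, 0, 0, 0, 40, 1],
    [0, 0, 0, 1, 10, 74, 1],
    [0, 0, 0, 4, 45, 84, 1],
    [0, 0, 0, 7, 80, 84, 1]
  ]
}}

```text
clock: 8.37
tcp_pos: [0.5671, 0.0178, 0.1027]
orientation: [0.416, 3.111, 0.0]
contact_force: [0.8, 1.1, -1.5]
grip_width: -0.0
gripper_force: 0.0
```

Call:
{"op": "servo_tool", "data": {
  "commands": [
    [0, 0, 0, 3, 35, 0, 1],
    [0, 0, 0, 6, 70, 0, 1],
    [0, 0, 0, 9, 105, 0, 1],
    [0, 0, 0, 12, 140, 0, 1],
    [0, 0, 0, 14, 175, 0, 1]
  ]
}}

```text
clock: 8.78
tcp_pos: [0.5786, 0.1952, 0.0991]
orientation: [-0.408, -3.112, 0.003]
contact_force: [0.4, -0.8, 0.1]
grip_width: 0.0003
gripper_force: 0.0
```

Call:
{"op": "servo_tool", "data": {
  "commands": [
    [0, 0, 0, 3, 36, -10, 1],
    [0, 0, 0, 5, 72, -20, 1],
    [0, 0, 0, 5, 72, -20, 1],
    [0, 0, 0, 5, 72, -20, 1],
    [0, 0, 0, 5, 72, -20, 1]
  ]
}}

```text
clock: 9.2
tcp_pos: [0.5841, 0.2648, 0.0791]
orientation: [-0.408, -3.113, 0.004]
contact_force: [0.9, -0.4, 0.1]
grip_width: 0.0002
gripper_force: 0.0
```

```bash
python3 -c "
from h import *
wrist('w5');tips((.5875,.265),'t3')"
```

```text
tcp [0.5841 0.2648 0.0791] F [ 0.9 -0.4  0.1] q [-0.72  0.57  0.27  1.76 -0.19  0.85  0.95]
px [217.  19.] z 0.0552 mean [456.5 240.3] [453.3 240.4] [34.4 25.1] 53.3
px [ 47. 214.] z 0.047 mean [535.5  86.4] [535.9  86.5] [35.7 32.8] 83.5
px [328. 216.] z 0.0541 mean [583.7 269.8] [583.9 269.3] [13.2 50.7] 15.2
tcp [0.5847 0.2639 0.0796] F [-0.2 -0.3  0.2]
scene tip px [417.1 155. ] key px [414.5 171.2]
 tip cloud tool x,y range [-14.9 -16.9] [ 5.8 12.7] zmax -31.2
side tip px [266.3 149.3] key px [268.8 164.8]
 tip cloud tool x,y range [-14.1 -22.3] [9.7 6.6] zmax -27.8
```

View pics/t3.png

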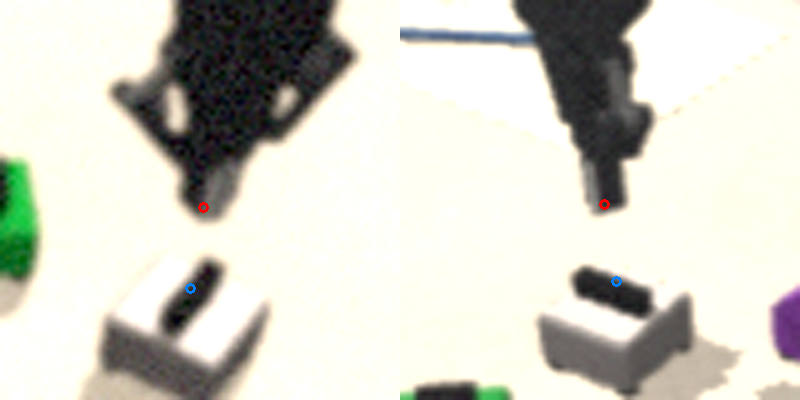

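The tip (206,207 / 604,205) is over the bar key (194,293 / 612,288), within 1–2 mm across the bar. Shifting 3 mm in y towards its centre and pressing.

Call:
{"op": "servo_tool", "data": {
  "commands": [
    [0, 0, 0, 0, 3, -18, 1],
    [0, 0, 0, 0, 3, -36, 1],
    [0, 0, 0, 0, 3, -46, 1],
    [0, 0, 0, 0, 3, -50, 1],
    [0, 0, 0, 0, 3, -50, 1]
  ]
}}

```text
clock: 9.77
tcp_pos: [0.5846, 0.2679, 0.0293]
orientation: [-0.41, -3.113, 0.002]
contact_force: [0.1, 0.7, 0.1]
grip_width: -0.0
gripper_force: 0.0
```

Call:
{"op": "servo_tool", "data": {
  "commands": [
    [0, 0, 0, 0, 0, -2, 1],
    [0, 0, 0, 0, 0, -4, 1],
    [0, 0, 0, 0, 0, -6, 1],
    [0, 0, 0, 0, 0, -6, 1]
  ]
}}

```text
clock: 10.1
tcp_pos: [0.5858, 0.2693, 0.0247]
orientation: [0.408, 3.113, 0.001]
contact_force: [0.1, -0.6, 3.1]
grip_width: 0.0
gripper_force: 1.3
```

Call:
{"op": "servo_tool", "data": {
  "commands": [
    [0, 0, 0, 0, 0, -1, 1],
    [0, 0, 0, 0, 0, -3, 1],
    [0, 0, 0, 0, 0, -4, 1],
    [0, 0, 0, 0, 0, -4, 1]
  ]
}}

```text
clock: 10.43
tcp_pos: [0.5857, 0.2693, 0.0203]
orientation: [0.408, 3.114, 0.001]
contact_force: [2.3, -0.0, 2.3]
grip_width: -0.0002
gripper_force: 1.4
```

Call:
{"op": "servo_tool", "data": {
  "commands": [
    [0, 0, 0, 0, 0, -1, 1],
    [0, 0, 0, 0, 0, -2, 1],
    [0, 0, 0, 0, 0, -3, 1],
    [0, 0, 0, 0, 0, -3, 1]
  ]
}}

```text
clock: 10.77
tcp_pos: [0.5857, 0.2693, 0.0172]
orientation: [0.409, 3.114, 0.001]
contact_force: [2.7, -0.7, 3.5]
grip_width: -0.0001
gripper_force: 2.0
```

Call:
{"op": "servo_tool", "data": {
  "commands": [
    [0, 0, 0, 0, 0, -1, 1],
    [0, 0, 0, 0, 0, -1, 1]
  ]
}}

```text
clock: 10.93
tcp_pos: [0.5857, 0.2693, 0.0164]
orientation: [0.409, 3.114, 0.001]
contact_force: [3.2, -0.7, 6.1]
grip_width: -0.0001
gripper_force: 2.9
```

Fully in. Lifting clear and checking the key heights from the wrist camera at a point where all three are in view.

Call:
{"op": "servo_tool", "data": {
  "commands": [
    [0, 0, 0, 0, 0, 15, 1],
    [0, 0, 0, 0, 0, 45, 1],
    [0, 0, 0, 0, 0, 85, 1],
    [0, 0, 0, -20, -20, 125, 1],
    [0, 0, 0, -40, -50, 155, 1]
  ]
}}

```text
clock: 11.35
tcp_pos: [0.5492, 0.2294, 0.1642]
orientation: [-0.402, -3.115, -0.002]
contact_force: [0.1, 0.2, 0.3]
grip_width: 0.0001
gripper_force: 0.0
```

Call:
{"op": "servo_tool", "data": {
  "commands": [
    [0, 0, 0, -20, -20, 20, 1],
    [0, 0, 0, -50, -40, 40, 1],
    [0, 0, 0, -50, -40, 40, 1],
    [0, 0, 0, -50, -40, 40, 1],
    [0, 0, 0, -50, -40, 40, 1]
  ]
}}

```text
clock: 11.77
tcp_pos: [0.4994, 0.1873, 0.2023]
orientation: [-0.407, -3.114, 0.0]
contact_force: [0.8, 0.9, -0.5]
grip_width: 0.0002
gripper_force: 0.0
```

```bash
python3 -c "
from h import *
wrist('w6')"
```

```text
tcp [0.4994 0.1873 0.2023] F [ 0.8  0.9 -0.5] q [-0.75  0.25  0.33  1.91 -0.1   1.    0.93]
px [361. 108.] z 0.0553 mean [448.3 241.1] [448.6 241.1] [32.  32.1] 52.9
px [172. 124.] z 0.0553 mean [415.7  61.1] [416.   60.9] [34.1 31.1] 75.1
px [238. 225.] z 0.0471 mean [534.5  84.5] [534.7  84.4] [32.1 31.8] 83.5
px [412. 225.] z 0.047 mean [583.2 268.7] [583.1 268.2] [11.9 47.8] 15.0
px [128. 272.] z 0.047 mean [557.5 -57.2] [557.9 -57. ] [31.5 35.1] 27.9
```

View pics/w6.png

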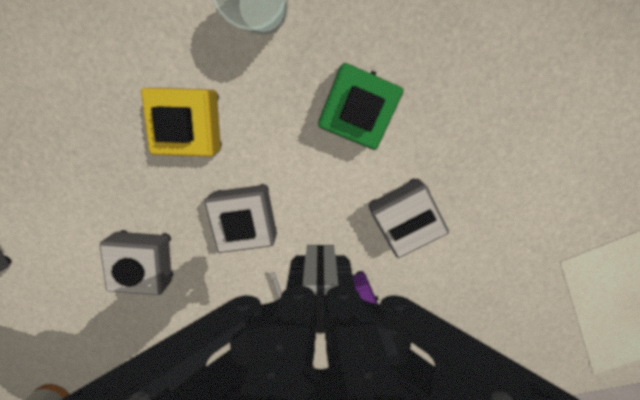

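The valve (238,225), pump (128,272) and logger (412,225) keys all stand at 47 mm, so they are fully in, and their boxes have not moved. Nothing is touching.

```bash
python3 -c "
from bench import r
print(r.hand_in())"
```

```text
the job is handed in; nothing more can be done
None
```

I pressed the valve, pump and logger keys in that order, each at about 6 N or less; the last wrist view showed all three fully in and their boxes unmoved, and I handed the job in after about 12 s with the arm clear (no verdict came back).

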